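Line the tin caddies up by size on their stand

TASK

Put the four tin caddies back on the wooden stand in order of size, one standing in the middle of each cork round: the largest at the end nearest the kettle, running down to the smallest at the far end. Keep the caddies upright and set them down without dropping them, leave the kettle and the mug at the two ends of the stand where they are, and let go of everything at the end.

Things in the scene. Friction and masses are not known exactly. Their poses are not given: they have to be found in the camera images.
- caddy_large: The largest of four closed round tin caddies of one matching set (blue with a cream band, brass lid): 66 mm diameter, 150 mm tall, straight-sided, about 480 g, rigid with its lid on (the lid stays on when it is gripped anywhere). Origin: centre of its underside; z up its axis. Standing loose on the counter (surface at z = 0) at the start; the four start places are shuffled.
- caddy_medium: The second largest of four closed round tin caddies of one matching set (blue with a cream band, brass lid): 58 mm diameter, 122 mm tall, straight-sided, about 340 g, rigid with its lid on (the lid stays on when it is gripped anywhere). Origin: centre of its underside; z up its axis. Standing loose on the counter (surface at z = 0) at the start; the four start places are shuffled.
- caddy_small: The third largest of four closed round tin caddies of one matching set (blue with a cream band, brass lid): 50 mm diameter, 96 mm tall, straight-sided, about 220 g, rigid with its lid on (the lid stays on when it is gripped anywhere). Origin: centre of its underside; z up its axis. Standing loose on the counter (surface at z = 0) at the start; the four start places are shuffled.
- caddy_tiny: The smallest of four closed round tin caddies of one matching set (blue with a cream band, brass lid): 42 mm diameter, 72 mm tall, straight-sided, about 140 g, rigid with its lid on (the lid stays on when it is gripped anywhere). Origin: centre of its underside; z up its axis. Standing loose on the counter (surface at z = 0) at the start; the four start places are shuffled.
- pad_1: The first (leftmost, the +y end) of four equal fixed cork rounds in a row, 100 mm apart, on the wooden caddy stand (fixed board 110 x 410 x 18 mm): 80 mm diameter, 3 mm thick. Origin: centre of its underside, on the board's top, 18 mm above the counter; a caddy on it stands 3 mm above this origin. z up, y along the row to the robot's left. The stand's place and yaw vary.
- pad_2: The second from the left of four equal fixed cork rounds in a row, 100 mm apart, on the wooden caddy stand (fixed board 110 x 410 x 18 mm): 80 mm diameter, 3 mm thick. Origin: centre of its underside, on the board's top, 18 mm above the counter; a caddy on it stands 3 mm above this origin. z up, y along the row to the robot's left. The stand's place and yaw vary.
- pad_3: The third from the left of four equal fixed cork rounds in a row, 100 mm apart, on the wooden caddy stand (fixed board 110 x 410 x 18 mm): 80 mm diameter, 3 mm thick. Origin: centre of its underside, on the board's top, 18 mm above the counter; a caddy on it stands 3 mm above this origin. z up, y along the row to the robot's left. The stand's place and yaw vary.
- pad_4: The fourth (rightmost, the -y end) of four equal fixed cork rounds in a row, 100 mm apart, on the wooden caddy stand (fixed board 110 x 410 x 18 mm): 80 mm diameter, 3 mm thick. Origin: centre of its underside, on the board's top, 18 mm above the counter; a caddy on it stands 3 mm above this origin. z up, y along the row to the robot's left. The stand's place and yaw vary.
- kettle: Black plastic electric kettle on its round power base, loose, about 1 kg, 152 mm across the base, 195 mm high, its loop handle reaching 122 mm from the axis towards its own +x and the short spout 85 mm to -x. Origin: centre of its underside. It stands beyond one end of the caddy stand, left (+y) on some starts and right (-y) on others. A bystander.
- mug: White speckled ceramic mug, loose, 82 mm diameter, 92 mm high, handle reaching 75 mm from the axis to its own +y. Origin: centre of its underside. It stands beyond the other end of the stand from the kettle (a second mug, upside down on a plate at the counter corner, is scenery). A bystander.

How it is judged:
By the outcome, as a careful person would: the job done as asked, in the order asked, and still so for the second after the job is handed in, with the robot touching nothing.
It also fails if it takes over 99 s, if anything falls off the work surface, if the arm or the gripper's body presses on something with over 40 N, if the wrist force passes 120 N, or if a joint passes its speed limit or range.

ROBOT

A 6-joint arm with a two-finger parallel gripper is mounted at the origin on the work surface. World frame = base frame: x ahead of the robot, y to its left, z up, the work surface at z = 0. Lengths are in m, angles in degrees, forces in N, time in s.
With the tool pointing down it reaches from about 0.425 to 0.925 m from the base axis. Payload 12.5 kg.
Tool frame: the origin (TCP) lies midway between the tips of the shut fingers; the grasp point (between the pads) lies 19 mm behind it; z points along the fingers, y is the line along which they close (so a half turn about z gives the same grasp; the last joint's range is limited). The gripper opens to 85 mm and grips with 20 to 120 N. Pads are 22 mm wide; open, the fingers measure 114 mm over their backs; the gripper's body (76 mm by 85 mm) begins 54 mm behind the grasp point. The pads swing forward as they close: fully open they stand 13 mm farther back than shut.
Start: joints at [-77.04, 28.126, 89.318, -0, 62.55, -6.05], TCP at [0.204, -0.591, 0.231] pointing down, gripper open.
Joint ranges: [-177.58, 177.58], [-47.91, 125.51], [2.72, 160], [-65.01, 245.01], [3.68, 167.84], [-153.87, 153.87]. Speed limits (degrees/s): [127.2, 127.2, 159.86, 180, 180, 180].

INTERFACE

Orientations are given as a 3x3 rotation matrix whose columns are the frame's x, y, z axes.
In Python, from plant import * gives the robot as it stands. The module is installed in compiled form; this text tells all that it offers.
- The arm moves only by the shell command python3 -m crank 'ROWS' [OPENING]. ROWS is text: rows parted by semicolons, each of 4 numbers parted by spaces: the shift along the tool's x, y, z scaled (see below), then the turn about the tool's z scaled (see below). In form: x y z yaw; .... A call has 1 to 8 rows; each row is the pose to reach, as a shift and turn from the pose commanded when the call began, along the tool's axes at that moment; what a row does not reach only later rows make up. The controller multiplies each number of a shift by 0.2 m and each number of a turn by 120 degrees. A row lasts 1/10 s, in which the tool goes at most 50 mm and 8.59 degrees, less where a joint would pass 70% of its speed; a pose out of reach is approached as far as the arm can. A call with a number of a shift or a turn outside -1 to 1 is refused whole. A call with a gripper value outside its range is refused whole. OPENING is the gripper's target within -1 to 1 (fully open at 1, half-way at 0, shut at -1), set as the call begins (- or left out, the last holds). The fingers move at their own pace and stop on an object; the grip force is fixed at half the most. Time passes only in rows, so rows that repeat a pose let the fingers close. It gives the time, the measured TCP pose, the force, the opening and the grip force at its end, in the units of the state.
- sense(): the state, without advancing time (a new reading comes with each control period).
- snapshot(name): name is "side" or "top" or "wrist"; returns a dict with "frame" (384x512x3 uint8, red, green, blue), "intrinsics" (3x3 intrinsics, pixels), "xyz" and "rotation" of the camera in the world. Camera axes: x right, y down, z forward; pixel columns grow to the right and rows downward; lengths in m; the calibration is good to about 2 mm. A picture is of the moment at which its call begins. There is no depth.
- finish_job(): hands the job in; it is judged then, once.
The state is a dict: "clock": time; "q": joint angles; "joint_velocities": joint speeds; "tau": joint torques, N m; "ee_pos": TCP position; "ee_rot": TCP orientation; "force": force on the tool from outside, world axes, zero at the start; "torque": the same for the moment, N m; "grip_width": finger opening in m; "finger_force": force on a finger pad.
Only numpy, scipy, OpenCV 4.12 (cv2) and the standard library are available. Lean on these libraries where they do the work, as an engineer would, in place of code of your own. Each camera call takes 0.05 s, during which the arm holds its last target. There are 200 camera calls.

## Working session

There is one attempt and no reset: what is moved stays moved. The work goes in short steps, Python scripts to look and compute and a shell command to move; the robot and the scene stay as the last step left them, time stands still between calls to the robot, and variables do not carry over. Pictures are saved under pics/ and viewed, at most 14 in all, crops included, and the job is handed in when it is done.

```bash
mkdir -p pics; python3 - <<'E'
from plant import *
import cv2,numpy as np
for n in ("top","side"):
    s=snapshot(n); cv2.imwrite(f"pics/{n}0.png",s["frame"][:,:,::-1]); print(n,s["intrinsics"],s["xyz"],s["rotation"])
    np.savez(n+"0.npz",**s)
s=sense();print(s["ee_pos"],s["ee_rot"],s["grip_width"],s["clock"])
E
```

```text
top [[429.50983827   0.         256.35955025]
 [  0.         429.50983827 189.46994805]
 [  0.           0.           1.        ]] [0.44996021 0.00767417 1.29448823] [[ 0.02150713 -0.99734887  0.06951746]
 [-0.99957619 -0.0228154  -0.0180803 ]
 [ 0.01961843 -0.06909914 -0.99741688]]
side [[457.88143248   0.         257.19518001]
 [  0.         457.88143248 193.24823039]
 [  0.           0.           1.        ]] [0.37843629 0.826356   0.81471557] [[-0.97944757 -0.1415243   0.14371266]
 [-0.20158673  0.66309655 -0.72087846]
 [ 0.00672645 -0.73503323 -0.67799772]]
[ 0.20358077 -0.59070396  0.23078517] [[ 9.45462670e-01  3.25730414e-01 -1.91788787e-04]
 [ 3.25730442e-01 -9.45462175e-01  9.77569591e-04]
 [ 1.37095104e-04 -9.86727002e-04 -9.99999504e-01]] 0.08540524485046395 0.1
```

View pics/top0.png

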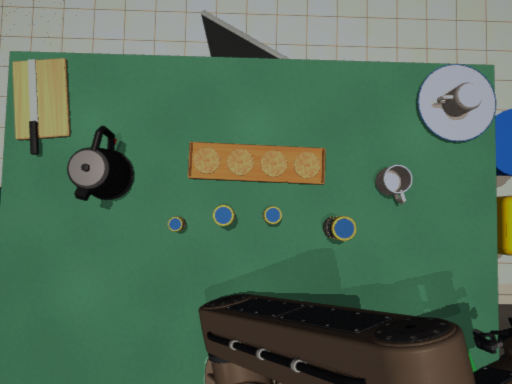

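View pics/side0.png

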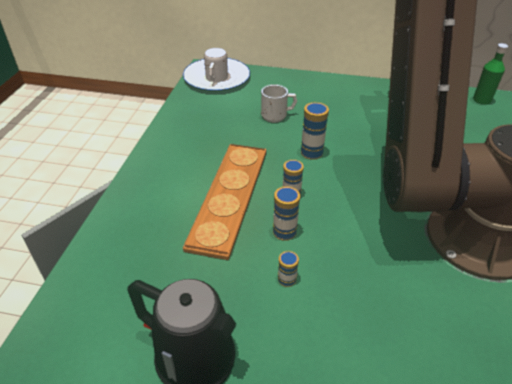

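The top view shows the kettle on the left (90,170) and the mug on the right (397,180). The cork rounds are at (206,161), (240,162), (274,163) and (307,165). The caddies, left to right, are tiny (176,224), medium (223,215), small (273,215) and large (343,228).

```bash
cat > h.py <<'E'
import numpy as np,cv2
from plant import *
def ray(s,u,v,z):
    d=s["rotation"]@np.linalg.inv(s["intrinsics"])@np.array([u,v,1.]); o=np.asarray(s["xyz"])
    return (o+d*(z-o[2])/d[2])[:2]
def blobs(s,lo,hi,amin,roi):
    h=cv2.cvtColor(s["frame"],cv2.COLOR_RGB2HSV); m=cv2.inRange(h,lo,hi)
    k=np.zeros_like(m); x0,y0,x1,y1=roi; k[y0:y1,x0:x1]=255; m&=k
    n,l,st,c=cv2.connectedComponentsWithStats(m)
    return [(c[i],st[i]) for i in range(1,n) if st[i][4]>=amin],m
H=dict(large=.150,medium=.122,small=.096,tiny=.072)
def lids(s,near,roi):
    return blobs(s,(100,120,60),(125,255,255),30,roi)[0]
E
python3 - <<'E'
from h import *
T=dict(np.load("top0.npz"));S=dict(np.load("side0.npz"))
guess=dict(large=((343,228),(316,110)),medium=((223,215),(287,196)),small=((273,215),(293,168)),tiny=((176,224),(288,259)))
for n,g in guess.items():
    for s,(u,v) in zip((T,S),g):
        r=16
        b,_=blobs(s,(100,140,70),(125,255,255),20,(u-r,v-r,u+r,v+r))
        b=max(b,key=lambda t:t[1][4]); print(n,b[0].round(1),b[1],ray(s,*b[0],H[n]).round(4))
# cork + board
for s,roi in ((T,(185,135,330,190)),(S,(180,140,272,258))):
    h=cv2.cvtColor(s["frame"],cv2.COLOR_RGB2HSV)
    print([h[p].tolist() for p in ((161,206),(183,215),(145,215))] if s is T else [h[p].tolist() for p in ((205,223),(234,187))])
    b,m=blobs(s,(3,80,60),(28,255,255),500,roi)
    for c,st in b:
        print(c,st)
    c=max(cv2.findContours(m,0,2)[0],key=cv2.contourArea); R=cv2.minAreaRect(c)
    bx=cv2.boxPoints(R); print("area",R[0],R[1],R[2],[ray(s,*p,.018).round(4).tolist() for p in bx],ray(s,*R[0],.018))
for p in ((206,161),(240,162),(274,163),(307,165)): print(ray(T,*p,.021))
for p in ((212.5,234),(224,205),(234.5,180),(243,156.5)): print(ray(S,*p,.021))
E
```

```text
large [343.8 227.9] [335 219  18  19 258] [ 0.4323 -0.2482]
large [316.1 108.2] [308 105  17   8 107] [ 0.4324 -0.2433]
medium [222.8 215. ] [216 208  15  15 186] [0.4601 0.0763]
medium [286.8 194.3] [278 189  18  12 168] [0.4601 0.0795]
small [272.5 214.5] [267 209  12  12 121] [ 0.4645 -0.0605]
small [293.1 165.1] [287 162  13   7  79] [ 0.4643 -0.0575]
tiny [174.6 223.7] [170 219  10  10  82] [0.4328 0.2146]
tiny [288.3 257.8] [282 253  14  10 109] [0.4329 0.2169]
[[17, 139, 162], [73, 114, 112], [17, 161, 162]]
[256.3383909  162.75224596] [ 188  142  138   43 5009]
area (256.48065185546875, 162.81040954589844) (136.6970672607422, 36.81754684448242) 2.700629234313965 [[0.5685, 0.1906], [0.6791, 0.1891], [0.6698, -0.2212], [0.5587, -0.2171]] [ 0.61888916 -0.01410699]
[[14, 147, 220], [67, 91, 143]]
[225.45255917 202.810439  ] [ 183  144   83  114 4943]
area (224.6204376220703, 200.04379272460938) (46.98966979980469, 123.54011535644531) 19.98310661315918 [[0.6765, 0.2004], [0.6978, -0.2553], [0.5544, -0.2057], [0.5675, 0.224]] [0.62262485 0.02119143]
[0.62029594 0.13645309]
[0.61974059 0.03516453]
[ 0.61918369 -0.06640821]
[ 0.61554226 -0.16530779]
[0.62028648 0.14132601]
[0.61869369 0.04186561]
[ 0.61562719 -0.05555215]
[ 0.61612964 -0.15787817]
```

```bash
python3 -m crank '0.1 -0.08 0 -0.07;0.2 -0.16 0 -0.14;0.31 -0.24 0 -0.21;0.42 -0.32 0 -0.28;0.53 -0.4 0 -0.35;0.64 -0.48 0 -0.42;0.74 -0.56 0 -0.49;0.82 -0.625 0 -0.56' 1; python3 -c "
from plant import *
s=sense();print(s['ee_pos'],s['ee_rot'],s['q'])"
```

```text
clock: 0.9
ee_pos: [0.3185, -0.418, 0.2311]
ee_rot: [[0.06, 0.998, -0.0], [0.998, -0.06, 0.0], [0.0, -0.0, -1.0]]
force: [-0.5, 0.8, 0.6]
grip_width: 0.0854
finger_force: 0.0
[ 0.3185178  -0.41799767  0.23111979] [[ 5.95858894e-02  9.98223156e-01 -2.30217573e-04]
 [ 9.98223067e-01 -5.95857702e-02  4.93691249e-04]
 [ 4.79096345e-04 -2.59225524e-04 -9.99999852e-01]] [-5.98974240e+01  2.00848376e+01  1.03183361e+02  3.31843176e-03
  5.67628883e+01 -5.64832033e+01]
```

```bash
python3 -m crank '0.12 0.07 0 0;0.26 0.15 0 -0.03;0.4 0.23 0 -0.03;0.54 0.31 0 -0.03;0.67 0.38 0 -0.03;0.79 0.45 0 -0.03;0.87 0.5 0 -0.03;0.89 0.515 0 -0.03'; python3 - <<'E'
from h import *
s=snapshot("wrist"); cv2.imwrite("pics/w1.png",s["frame"][:,:,::-1])
e=sense();print(e["ee_pos"],e["ee_rot"][0],e["q"][5])
np.savez("w1.npz",**s)
E
```

```text
clock: 1.7
ee_pos: [0.4331, -0.2471, 0.2312]
ee_rot: [[0.001, 1.0, -0.0], [1.0, -0.001, 0.0], [0.0, -0.0, -1.0]]
force: [-0.1, -0.2, 0.7]
grip_width: 0.0856
finger_force: 0.0
[ 0.4330732  -0.24748618  0.23115649] [ 1.66831610e-03  9.99998587e-01 -2.05101930e-04] -37.245323631781766
```

View pics/w1.png

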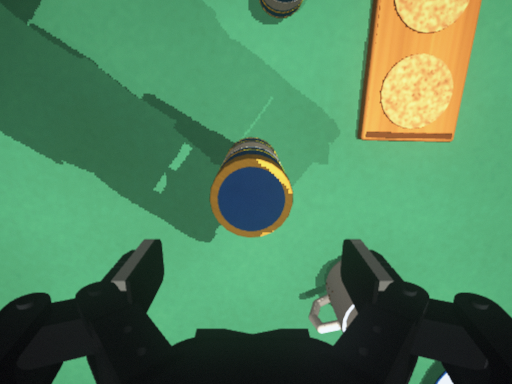

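The wrist view shows the large lid at (251,198), centred between the fingertips. I'll check its position against the calibration, along with pad 4 at (417,90).

```bash
python3 - <<'E'
from h import *
s=dict(np.load("w1.npz"))
b,_=blobs(s,(100,140,50),(125,255,255),300,(200,150,300,250))
for c,st in b: print(c,st,ray(s,*c,.15))
print(ray(s,417,90,.021))
E
python3 -m crank '0 0 0.08 0;0 0 0.18 0;0 0 0.28 0;0 0 0.38 0;0 0 0.48 0;0 0 0.56 0;0 0 0.61 0;0 0 0.63 0'
```

```text
[250.97364341 198.54325581] [ 218  168   66   62 3225] [ 0.4322549  -0.24857468]
[ 0.61682054 -0.16311601]
clock: 2.55
ee_pos: [0.432, -0.2489, 0.1045]
ee_rot: [[0.004, 1.0, -0.001], [1.0, -0.004, 0.001], [0.001, -0.001, -1.0]]
force: [-0.2, -0.1, 0.4]
grip_width: 0.0853
finger_force: 0.0
```

```bash
python3 -m crank '0 0 0 0;0 0 0 0;0 0 0 0;0 0 0 0;0 0 0 0;0 0 0 0;0 0 0 0;0 0 0 0' -1; python3 -m crank '0 0 -0.03 0;0 0 -0.08 0;0 0 -0.14 0;0 0 -0.2 0;0 0 -0.25 0;0 0 -0.29 0;0 0 -0.3 0;0 0 -0.3 0'
```

```text
clock: 3.35
ee_pos: [0.4326, -0.2488, 0.106]
ee_rot: [[0.003, 1.0, 0.001], [1.0, -0.003, -0.001], [-0.001, 0.001, -1.0]]
force: [-3.4, -0.1, 6.5]
grip_width: 0.0647
finger_force: 67.1
clock: 4.15
ee_pos: [0.4325, -0.2485, 0.1656]
ee_rot: [[0.003, 1.0, 0.0], [1.0, -0.003, -0.0], [-0.0, 0.0, -1.0]]
force: [-0.7, 0.8, -4.9]
grip_width: 0.0649
finger_force: 67.6
```

```bash
python3 -m crank '0 0.06 0 0;0 0.18 0 0;0 0.34 0 0;0.02 0.52 0 0;0.06 0.68 0 0;0.13 0.82 0 0;0.22 0.91 0 0;0.33 0.945 0 0'; python3 -m crank '0.14 0 0 0;0.3 0 0 0;0.46 0 0 0;0.62 0 0 0;0.76 0 0 0;0.88 0 0 0;0.96 0 0 0;1 0 0 0';python3 -m crank '0.14 0 0 0;0.27 0 0 0;0.38 0 0 0;0.47 0 0 0;0.54 0 0 0;0.58 0 0 0;0.595 0 0 0;0.595 0 0 0'; python3 - <<'E'
from h import *
s=snapshot("top"); cv2.imwrite("pics/t2.png",cv2.resize(s["frame"][100:260,130:350,::-1],None,fx=3,fy=3))
print(sense()["ee_pos"])
E
```

```text
clock: 4.95
ee_pos: [0.6237, -0.1824, 0.1639]
ee_rot: [[0.003, 1.0, -0.0], [1.0, -0.003, 0.0], [0.0, -0.0, -1.0]]
force: [-0.2, -0.6, -5.2]
grip_width: 0.0648
finger_force: 68.2
clock: 5.75
ee_pos: [0.6226, 0.0183, 0.1647]
ee_rot: [[0.002, 1.0, -0.001], [1.0, -0.002, 0.0], [0.0, -0.001, -1.0]]
force: [-0.4, -0.7, -4.2]
grip_width: 0.0647
finger_force: 68.2
clock: 6.55
ee_pos: [0.6228, 0.1357, 0.1652]
ee_rot: [[0.003, 1.0, -0.0], [1.0, -0.003, -0.0], [-0.0, -0.0, -1.0]]
force: [0.3, -0.1, -4.0]
grip_width: 0.0648
finger_force: 68.2
[0.62283027 0.13537218 0.16524525]
```

View pics/t2.png

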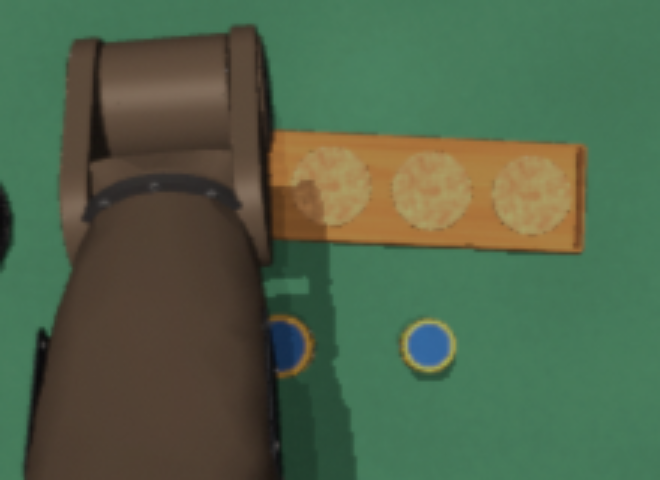

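The arm hides the caddy in the top view, and the other pads and caddies are undisturbed. Next I'll lower it, slowly at the end.

```bash
python3 -m crank '0 -0.005 0.02 0;0 -0.005 0.05 0;0 -0.005 0.09 0;0 -0.005 0.12 0;0 -0.005 0.145 0;0 -0.005 0.16 0;0 -0.005 0.17 0;0 -0.005 0.175 0'; python3 -m crank '0 0 0.003 0;0 0 0.006 0;0 0 0.009 0;0 0 0.012 0;0 0 0.012 0'
```

```text
clock: 7.4
ee_pos: [0.6218, 0.1359, 0.1301]
ee_rot: [[0.003, 1.0, 0.0], [1.0, -0.003, -0.0], [-0.0, 0.0, -1.0]]
force: [0.9, 0.3, -4.1]
grip_width: 0.0648
finger_force: 68.2
clock: 7.9
ee_pos: [0.6217, 0.1359, 0.1279]
ee_rot: [[0.003, 1.0, 0.0], [1.0, -0.003, -0.0], [-0.0, 0.0, -1.0]]
force: [0.8, -0.6, -4.7]
grip_width: 0.0647
finger_force: 68.2
```

Still about 1 mm above the pad (expected contact at z≈0.127). I'll creep down until the force changes.

```bash
python3 -m crank '0 0 0.003 0;0 0 0.006 0;0 0 0.008 0;0 0 0.008 0'
```

```text
clock: 8.3
ee_pos: [0.6218, 0.1359, 0.127]
ee_rot: [[0.003, 1.0, 0.001], [1.0, -0.003, -0.0], [-0.0, 0.001, -1.0]]
force: [-2.6, -0.1, 4.8]
grip_width: 0.0651
finger_force: 69.0
```

```bash
python3 -m crank '0 0 0 0;0 0 0 0;0 0 0 0;0 0 0 0;0 0 0 0;0 0 0 0' 1; python3 -m crank '0 0 -0.08 0;0 0 -0.18 0;0 0 -0.28 0;0 0 -0.38 0;0 0 -0.46 0;0 0 -0.5 0;0 0 -0.5 0;0 0 -0.5 0'; python3 - <<'E'
from h import *
s=snapshot("wrist"); cv2.imwrite("pics/w3.png",s["frame"][:,:,::-1])
b,_=blobs(s,(100,140,50),(125,255,255),300,(150,120,350,300))
for c,st in b: print(c,st,ray(s,*c,.171))
print(sense()["ee_pos"])
E
```

```text
clock: 8.9
ee_pos: [0.6218, 0.1358, 0.1262]
ee_rot: [[0.003, 1.0, 0.0], [1.0, -0.003, -0.0], [-0.0, 0.0, -1.0]]
force: [0.7, 0.3, -0.1]
grip_width: 0.0854
finger_force: 0.0
clock: 9.7
ee_pos: [0.6215, 0.1358, 0.2255]
ee_rot: [[0.003, 1.0, -0.001], [1.0, -0.003, -0.0], [-0.0, -0.001, -1.0]]
force: [0.7, 0.1, -0.8]
grip_width: 0.0857
finger_force: 0.0
[251.14141414 200.89393939] [ 216  173   74   58 3168] [0.62081015 0.14110883]
[0.62142518 0.1358086  0.22528674]
```

View pics/w3.png

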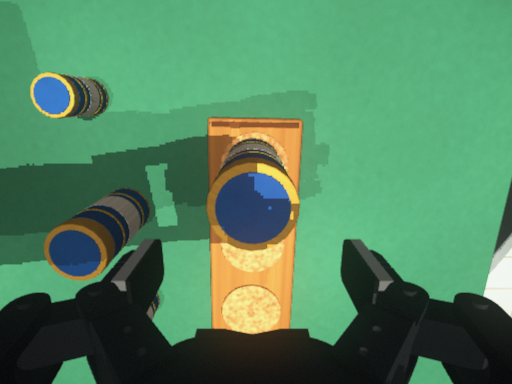

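The large caddy stands upright on pad 1, with its lid at about (253,205). Medium is next.

```bash
python3 -m crank '-0.03 -0.08 0 0;-0.08 -0.22 0 0;-0.14 -0.38 0 0;-0.2 -0.54 0 0;-0.25 -0.68 0 0;-0.28 -0.77 0 0;-0.298 -0.806 0 0;-0.298 -0.806 0 0'; python3 - <<'E'
from h import *
s=snapshot("wrist")
b,_=blobs(s,(98,120,40),(128,255,255),300,(180,120,330,300))
for c,st in b: print(c,st,ray(s,*c,.122))
print(sense()["ee_pos"])
s=snapshot("top"); 
b,m=blobs(s,(98,120,40),(128,255,255),20,(150,120,330,240))
for c,st in b: print(c,st,ray(s,*c,.171))
cv2.imwrite("pics/t4.png",cv2.resize(s["frame"][100:260,130:350,::-1],None,fx=3,fy=3))
E
```

```text
clock: 10.55
ee_pos: [0.4601, 0.0766, 0.2261]
ee_rot: [[0.004, 1.0, -0.0], [1.0, -0.004, -0.0], [-0.0, -0.0, -1.0]]
force: [0.6, 0.1, 0.3]
grip_width: 0.0852
finger_force: 0.0
[252.23984891 189.12134089] [ 226  164   53   51 2118] [0.46023288 0.07618474]
[0.46088918 0.07678162 0.22619987]
[200.54014599 152.78467153] [192 144  18  19 274] [0.62164596 0.13626118]
[272.40909091 214.84090909] [266 209  13  13 132] [ 0.46276732 -0.05606788]
```

View pics/t4.png

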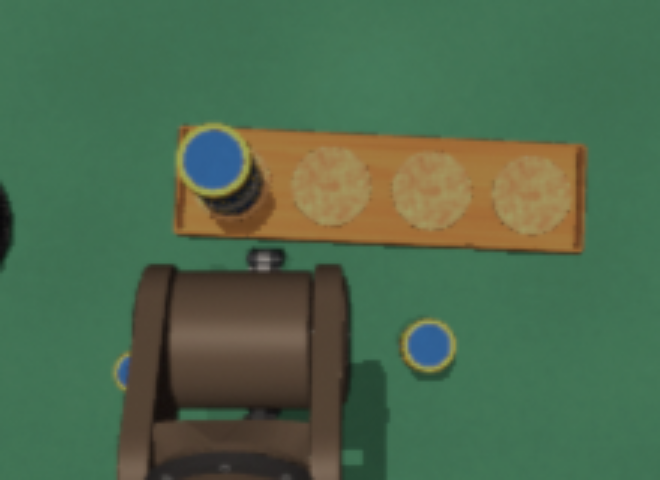

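The top view shows the large lid at (.6216,.1363), matching pad 1. The medium caddy is centred under the gripper.

```bash
python3 -m crank '0 0 0.1 0;0 0 0.22 0;0 0 0.35 0;0 0 0.48 0;0 0 0.6 0;0 0 0.69 0;0 0 0.735 0;0 0 0.745 0'; python3 -m crank '0 0 0 0;0 0 0 0;0 0 0 0;0 0 0 0;0 0 0 0;0 0 0 0;0 0 0 0;0 0 0 0' -1; python3 -m crank '0 0 -0.03 0;0 0 -0.08 0;0 0 -0.14 0;0 0 -0.2 0;0 0 -0.25 0;0 0 -0.29 0;0 0 -0.3 0;0 0 -0.3 0'
```

```text
clock: 11.45
ee_pos: [0.4606, 0.0769, 0.0762]
ee_rot: [[0.003, 1.0, -0.002], [1.0, -0.003, -0.0], [-0.0, -0.002, -1.0]]
force: [-0.3, 0.5, 0.4]
grip_width: 0.0855
finger_force: 0.0
clock: 12.25
ee_pos: [0.4608, 0.0768, 0.0782]
ee_rot: [[0.003, 1.0, 0.002], [1.0, -0.003, -0.0], [-0.0, 0.002, -1.0]]
force: [-1.6, -0.1, 8.3]
grip_width: 0.0568
finger_force: 63.7
clock: 13.05
ee_pos: [0.4604, 0.0768, 0.1375]
ee_rot: [[0.003, 1.0, 0.0], [1.0, -0.003, -0.0], [-0.0, 0.0, -1.0]]
force: [-0.4, 0.0, -3.5]
grip_width: 0.0567
finger_force: 64.4
```

```bash
python3 -m crank '-0.02 0.08 0 0;-0.06 0.22 0 0;-0.1 0.38 0 0;-0.14 0.54 0 0;-0.17 0.67 0 0;-0.19 0.76 0 0;-0.2 0.795 0 0;-0.2 0.795 0 0'
```

```text
clock: 13.85
ee_pos: [0.6191, 0.0361, 0.1364]
ee_rot: [[0.004, 1.0, -0.001], [1.0, -0.004, -0.0], [-0.0, -0.001, -1.0]]
force: [-0.8, 0.8, -3.4]
grip_width: 0.0571
finger_force: 64.9
```

```bash
python3 -m crank '0 0 0.02 0;0 0 0.05 0;0 0 0.09 0;0 0 0.12 0;0 0 0.145 0;0 0 0.163 0;0 0 0.176 0;0 0 0.18 0'; python3 -m crank '0 0 0.003 0;0 0 0.006 0;0 0 0.009 0;0 0 0.012 0;0 0 0.012 0'
```

```text
clock: 14.65
ee_pos: [0.6192, 0.0363, 0.101]
ee_rot: [[0.003, 1.0, -0.0], [1.0, -0.003, -0.0], [-0.0, -0.0, -1.0]]
force: [0.1, 0.6, -2.6]
grip_width: 0.0572
finger_force: 64.9
clock: 15.15
ee_pos: [0.6193, 0.0363, 0.0993]
ee_rot: [[0.003, 1.0, 0.0], [1.0, -0.003, -0.0], [-0.0, 0.0, -1.0]]
force: [-2.5, 0.7, 1.3]
grip_width: 0.0567
finger_force: 65.0
```

```bash
python3 -m crank '0 0 0.002 0;0 0 0.002 0;0 0 0.002 0;0 0 0.002 0;0 0 0.002 0;0 0 0.002 0;0 0 0.002 0' 1; python3 -m crank '0 0 -0.08 0;0 0 -0.2 0;0 0 -0.33 0;0 0 -0.46 0;0 0 -0.56 0;0 0 -0.62 0;0 0 -0.65 0;0 0 -0.65 0'; python3 -m crank '-0.04 -0.07 0 0;-0.12 -0.2 0 0;-0.21 -0.35 0 0;-0.31 -0.5 0 0;-0.4 -0.63 0 0;-0.45 -0.73 0 0;-0.48 -0.773 0 0;-0.483 -0.773 0 0'; python3 - <<'E'
from h import *
s=snapshot("wrist")
b,_=blobs(s,(98,120,40),(128,255,255),300,(180,120,330,300))
for c,st in b: print(c,st,ray(s,*c,.096))
print(sense()["ee_pos"])
s=snapshot("top"); 
b,m=blobs(s,(98,120,40),(128,255,255),20,(150,120,330,240))
for c,st in b: print(c,st,ray(s,*c,.171),ray(s,*c,.143))
E
```

```text
clock: 15.85
ee_pos: [0.6193, 0.0363, 0.0985]
ee_rot: [[0.003, 1.0, 0.0], [1.0, -0.003, -0.0], [-0.0, 0.0, -1.0]]
force: [-0.8, 0.7, -0.4]
grip_width: 0.0853
finger_force: 0.0
clock: 16.65
ee_pos: [0.6193, 0.0363, 0.2286]
ee_rot: [[0.003, 1.0, 0.0], [1.0, -0.003, -0.0], [-0.0, 0.0, -1.0]]
force: [0.6, 0.7, 0.8]
grip_width: 0.0853
finger_force: 0.0
clock: 17.45
ee_pos: [0.4638, -0.0602, 0.2281]
ee_rot: [[0.004, 1.0, -0.001], [1.0, -0.004, 0.0], [0.0, -0.001, -1.0]]
force: [1.2, 0.1, -0.0]
grip_width: 0.0852
finger_force: 0.0
[252.7109375  181.41171875] [ 233  162   41   40 1280] [ 0.46436127 -0.0609905 ]
[ 0.4646818  -0.0600311   0.22827747]
[200.55514706 152.76838235] [192 144  18  19 272] [0.62169013 0.13622313] [0.62597005 0.13942688]
[238.88324873 156.4822335 ] [231 149  16  16 197] [0.61430328 0.03521937] [0.6183991  0.03590586]
[174.57954545 223.70454545] [170 219  10  11  88] [0.43425457 0.19787632] [0.43386314 0.20261661]
```

```bash
python3 -m crank '0 0 0.12 0;0 0 0.27 0;0 0 0.43 0;0 0 0.59 0;0 0 0.73 0;0 0 0.83 0;0 0 0.877 0;0 0 0.887 0'; python3 -m crank '0 0 0 0;0 0 0 0;0 0 0 0;0 0 0 0;0 0 0 0;0 0 0 0;0 0 0 0;0 0 0 0' -1; python3 -m crank '0 0 -0.03 0;0 0 -0.08 0;0 0 -0.14 0;0 0 -0.2 0;0 0 -0.25 0;0 0 -0.29 0;0 0 -0.3 0;0 0 -0.3 0'; python3 -m crank '0 0.08 0 0;0 0.22 0 0;0 0.38 0 0;-0.01 0.54 0 0;-0.018 0.67 0 0;-0.018 0.74 0 0;-0.018 0.762 0 0;-0.018 0.762 0 0'
```

```text
clock: 18.35
ee_pos: [0.4646, -0.0594, 0.05]
ee_rot: [[0.003, 1.0, -0.002], [1.0, -0.003, 0.0], [0.0, -0.002, -1.0]]
force: [-0.2, 0.2, 1.1]
grip_width: 0.0851
finger_force: 0.0
clock: 19.15
ee_pos: [0.4647, -0.0599, 0.0522]
ee_rot: [[0.003, 1.0, 0.002], [1.0, -0.003, -0.001], [-0.001, 0.002, -1.0]]
force: [-2.0, 0.6, 4.6]
grip_width: 0.049
finger_force: 61.2
clock: 19.95
ee_pos: [0.4644, -0.0598, 0.1114]
ee_rot: [[0.003, 1.0, 0.0], [1.0, -0.003, -0.0], [-0.0, 0.0, -1.0]]
force: [-0.6, 0.0, -3.0]
grip_width: 0.049
finger_force: 62.4
clock: 20.75
ee_pos: [0.6163, -0.0638, 0.1102]
ee_rot: [[0.003, 1.0, -0.001], [1.0, -0.003, 0.0], [0.0, -0.001, -1.0]]
force: [0.2, -0.2, -2.1]
grip_width: 0.0491
finger_force: 62.9
```

```bash
python3 -m crank '0 0 0.02 0;0 0 0.05 0;0 0 0.09 0;0 0 0.12 0;0 0 0.145 0;0 0 0.163 0;0 0 0.176 0;0 0 0.18 0'; python3 -m crank '0 0 0.003 0;0 0 0.006 0;0 0 0.009 0;0 0 0.012 0;0 0 0.012 0'
```

```text
clock: 21.55
ee_pos: [0.6167, -0.0639, 0.0748]
ee_rot: [[0.003, 1.0, -0.0], [1.0, -0.003, -0.0], [-0.0, -0.0, -1.0]]
force: [-0.1, -0.6, -3.2]
grip_width: 0.0486
finger_force: 62.9
clock: 22.05
ee_pos: [0.6168, -0.0639, 0.0732]
ee_rot: [[0.003, 1.0, 0.001], [1.0, -0.003, -0.0], [-0.0, 0.001, -1.0]]
force: [-1.4, 0.9, 3.8]
grip_width: 0.0486
finger_force: 63.0
```

```bash
python3 -m crank '0 0 0 0;0 0 0 0;0 0 0 0;0 0 0 0;0 0 0 0;0 0 0 0' 1; python3 -m crank '0 0 -0.1 0;0 0 -0.24 0;0 0 -0.4 0;0 0 -0.54 0;0 0 -0.66 0;0 0 -0.73 0;0 0 -0.76 0;0 0 -0.76 0'; python3 -m crank '0.05 -0.06 0 0;0.15 -0.17 0 0;0.27 -0.29 0 0;0.4 -0.42 0 0;0.55 -0.54 0 0;0.7 -0.64 0 0;0.85 -0.72 0 0;1 -0.78 0 0'; python3 -m crank '0.12 -0.05 0 0;0.22 -0.09 0 0;0.3 -0.12 0 0;0.36 -0.135 0 0;0.39 -0.14 0 0;0.393 -0.14 0 0;0.393 -0.14 0 0'; python3 - <<'E'
from h import *
s=snapshot("wrist")
b,_=blobs(s,(98,120,40),(128,255,255),200,(160,100,350,300))
for c,st in b: print(c,st,ray(s,*c,.072))
print(sense()["ee_pos"])
s=snapshot("top"); 
b,m=blobs(s,(98,120,40),(128,255,255),20,(150,120,330,240))
for c,st in b: print(c,st,ray(s,*c,.143),ray(s,*c,.117))
E
```

```text
clock: 22.65
ee_pos: [0.6167, -0.0639, 0.0726]
ee_rot: [[0.003, 1.0, 0.0], [1.0, -0.003, -0.0], [-0.0, 0.0, -1.0]]
force: [0.9, 1.2, 1.0]
grip_width: 0.0856
finger_force: 0.0
clock: 23.45
ee_pos: [0.6167, -0.0639, 0.2247]
ee_rot: [[0.003, 1.0, 0.0], [1.0, -0.003, -0.0], [-0.0, 0.0, -1.0]]
force: [-1.0, -0.3, -0.3]
grip_width: 0.0853
finger_force: 0.0
clock: 24.25
ee_pos: [0.4598, 0.1375, 0.2235]
ee_rot: [[0.004, 1.0, -0.002], [1.0, -0.004, -0.0], [-0.0, -0.002, -1.0]]
force: [0.6, -0.3, 0.5]
grip_width: 0.0854
finger_force: 0.0
clock: 24.95
ee_pos: [0.4338, 0.215, 0.2244]
ee_rot: [[0.003, 1.0, -0.0], [1.0, -0.003, -0.0], [-0.0, -0.0, -1.0]]
force: [-0.5, 0.2, 0.2]
grip_width: 0.0855
finger_force: 0.0
[251.23650386 176.48971722] [236 161  32  32 778] [0.43293292 0.21404696]
[0.43383849 0.21481198 0.22445587]
[200.54014599 152.78467153] [192 144  18  19 274] [0.62592478 0.13946587] [0.62989797 0.14244166]
[238.88324873 156.4822335 ] [231 149  16  16 197] [0.6183991  0.03590586] [0.62220236 0.03654332]
[275.41353383 159.66165414] [269 153  14  14 133] [ 0.61214751 -0.06296537] [ 0.61580962 -0.06456037]
[177.23333333 222.96666667] [175 219   5   9  30] [0.43597172 0.19564168] [0.43565587 0.19988588]
```

```bash
python3 -m crank '-0.003 -0.004 0.14 0;-0.003 -0.004 0.3 0;-0.003 -0.004 0.47 0;-0.003 -0.004 0.64 0;-0.003 -0.004 0.79 0;-0.003 -0.004 0.9 0;-0.003 -0.004 0.96 0;-0.003 -0.004 0.977 0'; python3 -m crank '0 0 0 0;0 0 0 0;0 0 0 0;0 0 0 0;0 0 0 0;0 0 0 0;0 0 0 0;0 0 0 0' -1; python3 -m crank '0 0 -0.03 0;0 0 -0.08 0;0 0 -0.14 0;0 0 -0.2 0;0 0 -0.25 0;0 0 -0.29 0;0 0 -0.3 0;0 0 -0.3 0'
```

```text
clock: 25.85
ee_pos: [0.4327, 0.2143, 0.0284]
ee_rot: [[0.004, 1.0, -0.001], [1.0, -0.004, -0.001], [-0.001, -0.001, -1.0]]
force: [0.3, 0.7, 0.3]
grip_width: 0.0854
finger_force: 0.0
clock: 26.65
ee_pos: [0.4332, 0.2148, 0.0304]
ee_rot: [[0.003, 1.0, 0.002], [1.0, -0.003, 0.0], [0.0, 0.002, -1.0]]
force: [-0.9, -0.0, 7.8]
grip_width: 0.0412
finger_force: 59.7
clock: 27.45
ee_pos: [0.4329, 0.2147, 0.0896]
ee_rot: [[0.003, 1.0, 0.0], [1.0, -0.003, 0.0], [0.0, 0.0, -1.0]]
force: [-0.2, 0.6, -2.6]
grip_width: 0.0407
finger_force: 60.7
```

```bash
python3 -m crank '-0.06 0.01 0 0;-0.17 0.03 0 0;-0.32 0.05 0 0;-0.48 0.07 0 0;-0.64 0.08 0 0;-0.79 0.09 0 0;-0.91 0.1 0 0;-1 0.1 0 0'; python3 -m crank '-0.14 0 0 0;-0.3 0 0 0;-0.46 0 0 0;-0.61 0 0 0;-0.74 0.02 0 0;-0.84 0.06 0 0;-0.893 0.13 0 0;-0.893 0.22 0 0'; python3 -m crank '0 0.12 0 0;0 0.24 0 0;0 0.35 0 0;0 0.45 0 0;0 0.53 0 0;0 0.575 0 0;0 0.59 0 0;0 0.59 0 0'
```

```text
clock: 28.25
ee_pos: [0.4519, 0.0125, 0.0888]
ee_rot: [[0.005, 1.0, -0.001], [1.0, -0.005, -0.0], [-0.0, -0.001, -1.0]]
force: [0.0, -0.1, -0.9]
grip_width: 0.0407
finger_force: 60.7
clock: 29.05
ee_pos: [0.4951, -0.1662, 0.0887]
ee_rot: [[0.006, 1.0, -0.001], [1.0, -0.006, 0.0], [0.0, -0.001, -1.0]]
force: [-0.2, -0.2, -2.4]
grip_width: 0.0408
finger_force: 60.8
clock: 29.85
ee_pos: [0.6131, -0.1647, 0.0888]
ee_rot: [[0.003, 1.0, -0.001], [1.0, -0.003, 0.0], [0.0, -0.001, -1.0]]
force: [-0.3, 0.2, -2.4]
grip_width: 0.0409
finger_force: 60.8
```

```bash
python3 -m crank '0.002 0.007 0.02 0;0.002 0.007 0.05 0;0.002 0.007 0.09 0;0.002 0.007 0.12 0;0.002 0.007 0.145 0;0.002 0.007 0.163 0;0.002 0.007 0.176 0;0.002 0.007 0.18 0'; python3 -m crank '0 0 0.003 0;0 0 0.006 0;0 0 0.009 0;0 0 0.012 0;0 0 0.012 0'
```

```text
clock: 30.65
ee_pos: [0.6149, -0.1641, 0.053]
ee_rot: [[0.003, 1.0, -0.0], [1.0, -0.003, 0.0], [0.0, -0.0, -1.0]]
force: [0.2, 0.2, -0.9]
grip_width: 0.0408
finger_force: 60.8
clock: 31.15
ee_pos: [0.615, -0.1642, 0.0515]
ee_rot: [[0.003, 1.0, 0.0], [1.0, -0.003, -0.0], [-0.0, 0.0, -1.0]]
force: [-2.2, -0.5, 5.1]
grip_width: 0.0406
finger_force: 61.1
```

Contact. I'll release, rise, and back away to the clear area for a final look.

```bash
python3 -m crank '0 0 0 0;0 0 0 0;0 0 0 0;0 0 0 0;0 0 0 0;0 0 0 0' 1; python3 -m crank '0 0 -0.1 0;0 0 -0.25 0;0 0 -0.42 0;0 0 -0.6 0;0 0 -0.75 0;0 0 -0.85 0;0 0 -0.88 0;0 0 -0.88 0'; python3 -m crank '-0.06 -0.06 0 0;-0.16 -0.17 0 0;-0.28 -0.3 0 0;-0.4 -0.44 0 0;-0.52 -0.58 0 0;-0.63 -0.7 0 0;-0.7 -0.79 0 0;-0.72 -0.82 0 0'; python3 - <<'E'
from h import *
s=snapshot("top"); cv2.imwrite("pics/tf.png",cv2.resize(s["frame"][90:260,50:450,::-1],None,fx=2,fy=2))
b,m=blobs(s,(98,120,40),(128,255,255),20,(150,120,330,240))
for (c,st),h in zip(sorted(b,key=lambda t:t[0][0]),(.171,.143,.117,.093)): print(c,st,ray(s,*c,h))
s=snapshot("side"); cv2.imwrite("pics/sf.png",s["frame"][:,:,::-1])
E
```

```text
clock: 31.75
ee_pos: [0.615, -0.1641, 0.0509]
ee_rot: [[0.003, 1.0, 0.0], [1.0, -0.003, -0.0], [-0.0, 0.0, -1.0]]
force: [0.1, 0.3, -0.8]
grip_width: 0.0854
finger_force: 0.0
clock: 32.55
ee_pos: [0.615, -0.1641, 0.2272]
ee_rot: [[0.003, 1.0, 0.001], [1.0, -0.003, -0.0], [-0.0, 0.001, -1.0]]
force: [-0.4, -0.1, -0.3]
grip_width: 0.0856
finger_force: 0.0
clock: 33.35
ee_pos: [0.4481, -0.3088, 0.2257]
ee_rot: [[0.006, 1.0, -0.002], [1.0, -0.006, 0.001], [0.001, -0.002, -1.0]]
force: [0.0, -0.1, -0.5]
grip_width: 0.0851
finger_force: 0.0
[200.55514706 152.76838235] [192 144  18  19 272] [0.62169013 0.13622313]
[238.88324873 156.4822335 ] [231 149  16  16 197] [0.6183991  0.03590586]
[275.41666667 159.71212121] [269 154  14  13 132] [ 0.61566933 -0.06457163]
[310.25842697 162.11235955] [305 157  11  11  89] [ 0.61460843 -0.16464079]
```

View pics/tf.png

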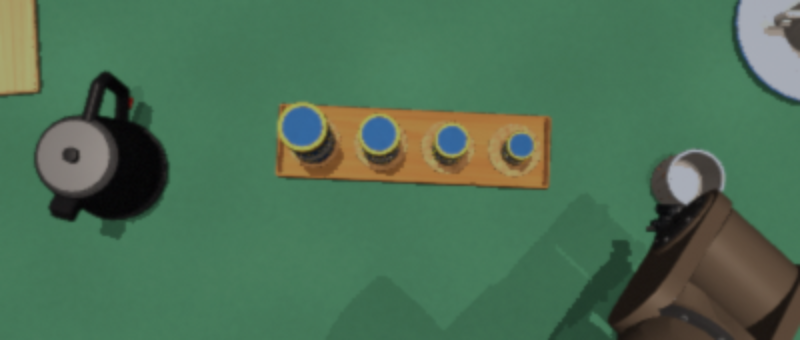

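View pics/sf.png

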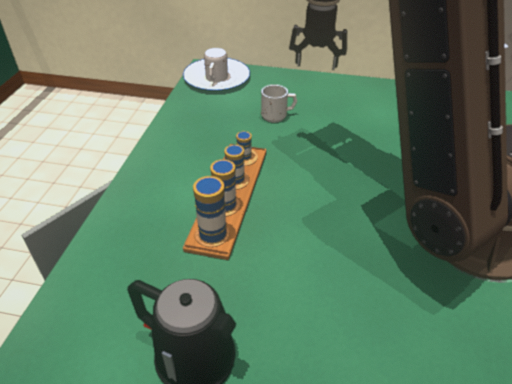

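The four caddies stand upright in order on the rounds: large (210,190), medium (223,180), small (235,160) and tiny (244,143). The kettle at (190,330) and mug at (275,103) haven't moved, and the gripper is clear.

```bash
python3 -m crank '0 0 0 0;0 0 0 0;0 0 0 0'; python3 -c "
from plant import *
print(finish_job())"
```

```text
clock: 33.75
ee_pos: [0.451, -0.307, 0.2267]
ee_rot: [[0.002, 1.0, -0.0], [1.0, -0.002, 0.0], [0.0, -0.0, -1.0]]
force: [0.4, -0.1, -0.3]
grip_width: 0.0851
finger_force: 0.0
the job is handed in; nothing more can be done
None
```

The job is handed in at 33.8 s: all four caddies stand upright on their cork rounds (within about 2 mm of centre by camera), largest nearest the kettle down to smallest, with the kettle and mug untouched and the gripper open and clear.

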